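Lock the bench shaker's carriage with its transport pin

ROBOT

A 7-joint arm with a two-finger parallel gripper is mounted at the origin on the work surface. World frame = base frame: x ahead of the robot, y to its left, z up, the work surface at z = 0. Lengths are in m, angles in rad, forces in N, time in s.
With the tool pointing down it reaches from about 0.35 to 0.9 m from the base axis. Payload 8.1 kg.
Tool frame: the origin (TCP) lies on the front face of the gripper's body, between the roots of the fingers; the fingertips stand 73 mm ahead of it and the grasp point (between the pads) lies 54 mm ahead of it; z points along the fingers, y is the line along which they close (so a half turn about z gives the same grasp; the last joint's range is limited). The gripper opens to 85 mm and grips with 20 to 120 N. Pads are 22 mm wide; open, the fingers measure 114 mm over their backs; the gripper's body (76 mm by 85 mm) begins 54 mm behind the grasp point. The pads swing forward as they close: fully open they stand 13 mm farther back than shut.
Start: joints at [-1.206, 0.434, 0.025, 1.573, -0.012, 1.134, -0.075], TCP at [0.282, 0.558, 0.304] pointing down, gripper open.
Joint ranges: [-2.62, 2.62], [-0.44, 2.09], [-1.27, 1.32], [0.08, 2.57], [-1.32, 4.46], [0.12, 2], [-2.74, 2.74]. Speed limits (rad/s): [2.22, 2.22, 3.01, 3.01, 3.14, 3.14, 3.14].

INTERFACE

Orientations are given as a rotation vector (axis times angle).
In Python, from workcell import r, fingers, kinematics, optics gives the robot as it stands. The module is installed in compiled form; this text tells all that it offers. Calls block until the motion is done:
- r.reach(position, orientation): joint-space move of the TCP to a pose.
- r.move_straight(position, orientation=None, rate=0.15): straight line of the TCP; orientation=None keeps the orientation; rate is the mean speed in m/s.
- r.set_joints(angles): joint-space move.
- fingers.grip(opening): opening from 0.0 (shut) to 1.0 (fully open); the grip force is fixed at half the most; returns when the fingers have stopped.
- r.pause(seconds).
- kinematics.ik(position, orientation): joint angles nearest the present ones, or None.
- r.get_obs(): the state.
- optics.grab_frame(name): name is "side" or "top"; returns a dict with "img" (384x512x3 uint8, blue, green, red), "K" (3x3 intrinsics, pixels), "world_to_cam" (4x4, takes a point from world to camera coordinates). Camera axes: x right, y down, z forward; pixel columns grow to the right and rows downward; lengths in m; the calibration is good to about 2 mm. A picture is of the moment at which its call begins. There is no depth.
A pose or a line that the arm cannot do raises r.MotionError and nothing moves.
- r.sign_off(): hands the job in; it is judged then, once.
The state is a dict: "t": time; "joints": joint angles; "joint_velocities": joint speeds; "joint_efforts": joint torques, N m; "eef_pos": TCP position; "eef_rot": TCP orientation; "wrist_force": force on the tool from outside, world axes, zero at the start; "moment": the same for the moment, N m; "gripper_width": opening from 0.0 (shut) to 1.0 (fully open); "grip_force": force on a finger pad.
Only numpy, scipy, OpenCV 4.12 (cv2) and the standard library are available. Lean on these libraries where they do the work, as an engineer would, in place of code of your own. Each camera call takes 0.05 s, during which the arm holds its last target. There are 200 camera calls.

TASK

Lock the shaker for moving: draw the orange-handled locking pin out of its blue parking block, put it through the shaker's slot at the end marked by the red dot until its tip rests on the carriage inside, and feel along the slot with it until it drops into the carriage's hidden notch. Let go and leave it standing upright there, fully home with its steel collar down at the deck; handle it gently and do not disturb anything else on the bench.

Things in the scene. Friction and masses are not known exactly. Their poses are not given: they have to be found in the camera images.
- pin: loose locking pin, upright in the parking block at the start; 84.5 mm long, 55 to 100 g. From the bottom up: round steel shaft 10 mm wide, 41.5 mm long, its tip tapered over 2.5 mm to 6 mm; steel collar 26 mm wide, 5 mm thick; round orange handle 20 mm wide, 46.5 to 84.5 mm above the tip. Origin at the centre of the tip's end, z along the pin to the handle
- pin_collar (a point): point on the pin's axis in the underside of its collar, 41.5 mm above the tip. It is 16 mm above the deck's top while the tip rests on the carriage, and 1 to 2 mm above it when the pin stands home on the notch's floor
- holder: fixed blue parking block, 52 x 52 mm, 50 mm high, with one upright round hole 13 mm wide in the middle of its top, in which the pin stands with its collar on the block's top. Origin at the centre of its underside, z up
- shaker: fixed bench shaker, 260 (x) by 300 mm (y), origin at the centre of its underside, x to the back, y along the slot towards the red dot, z up. White level front deck, 6 mm thick, top 70 mm above the bench, with a straight slot 14 mm wide and 110 mm long along y, centred 65 mm in front (-x) of the origin. Aluminium platform behind: its rim is 96 mm above the bench and begins 46 mm behind the slot
- slot_start (a point): end of the slot that has the red dot (12 mm disc on the deck, 18 mm past this end), on the slot's centre line at the deck's top; the slot ends here. Put the pin in with its axis 8 to 22 mm from here
- slot_end (a point): the other end of the slot, on its centre line at the deck's top
- wellplate: white loose well plate 86 x 128 mm, 12 mm high, lying on the shaker's platform; leave alone. Origin at the centre of its underside
- beaker: loose empty glass beaker, 72 mm wide, 95 mm high; leave alone. Origin at the centre of its underside
- jar: loose white jar, 90 mm wide, 120 mm high; leave alone. Origin at the centre of its underside
- reagent: loose green bottle, 60 mm wide, 130 mm high; leave alone. Origin at the centre of its underside
- tipbox: loose clear box with yellow lid, 122 x 82 mm, 58 mm high; leave alone. Origin at the centre of its underside
- tuberack: loose red tube rack, 200 x 70 mm, 42 mm high; leave alone. Origin at the centre of its underside
- pipette: loose pipette lying on the bench, 240 mm long, 22 mm thick; leave alone. Origin on the bench under its middle, x along it
- slot_mid (a point): middle of the slot at the level of the carriage's top, 25 mm below the deck's top. The black carriage top is plain but for one hidden notch right across it, 13 mm wide along the slot, 15 mm deep, centre unmeasured, 35 to 90 mm from slot_start. Braked, on rubber: it and the notch's floor give 1 mm per 3 N down or along, at most 4 mm. The pin must not load shaker or carriage with over 20 N

How it is judged:
By the outcome, as a careful person would: the job done as asked, in the order asked, and still so for the second after the job is handed in, with the robot touching nothing.
It also fails if it takes over 54 s, if anything falls off the work surface, if the arm or the gripper's body presses on something with over 40 N, if the wrist force passes 120 N, or if a joint passes its speed limit or range.

## Working session

There is one attempt and no reset: what is moved stays moved. The work goes in short steps, each a Python script; the robot and the scene stay as the last script left them, time stands still between calls to the robot, and variables do not carry over. Pictures are saved under pics/ and viewed, at most 10 in all, crops included, and the job is handed in when it is done.

```bash
mkdir -p pics
python3 - <<'E'
from workcell import r, fingers, kinematics, optics
import cv2,pickle
d={}
for n in("top","side"):
    f=optics.grab_frame(n); d[n]=f
    cv2.imwrite(f"pics/{n}0.png",f["img"])
    print(n,f["K"].tolist(),f["world_to_cam"].round(4).tolist())
pickle.dump(d,open("f0.pkl","wb"))
o=r.get_obs();print({k:o[k] for k in("t","eef_pos","eef_rot","wrist_force","gripper_width")})
E
```

```text
top [[389.7886175893238, 0.0, 261.97052193898435], [0.0, 389.7886175893238, 192.35120065727938], [0.0, 0.0, 1.0]] [[-0.0101, -0.9998, 0.0152, -0.01], [-0.9972, 0.009, -0.0738, 0.5433], [0.0736, -0.0159, -0.9972, 1.3901], [0.0, 0.0, 0.0, 1.0]]
side [[372.00949716005675, 0.0, 257.3297197460643], [0.0, 372.00949716005675, 189.1221370428638], [0.0, 0.0, 1.0]] [[0.8564, -0.516, 0.0166, -0.458], [-0.3329, -0.5767, -0.7461, 0.2426], [0.3945, 0.6334, -0.6657, 1.0741], [0.0, 0.0, 0.0, 1.0]]
{'t': 0.1, 'eef_pos': array([0.28169623, 0.55752578, 0.30320481]), 'eef_rot': array([-7.28196701e-01, -3.05581438e+00,  2.20341743e-03]), 'wrist_force': array([ 0.4505299 ,  0.33498262, -0.12429521]), 'gripper_width': 1.0042701250589172}
```

View pics/top0.png

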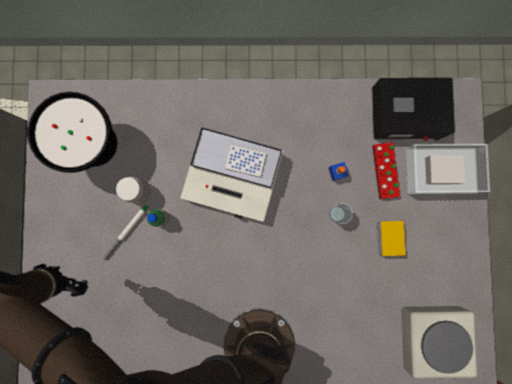

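View pics/side0.png

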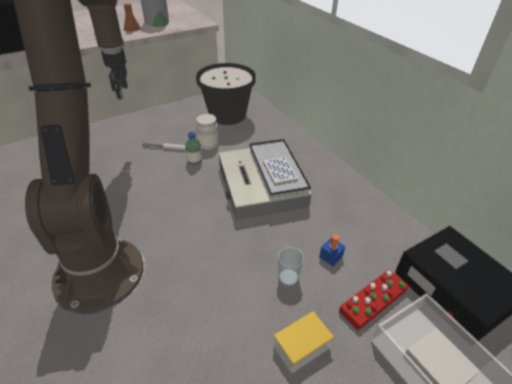

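The top picture shows the red dot near (207,187), the slot running from (212,189) to (242,195), and the blue block near (339,172). The side picture shows the slot near (243,172) and the pin at (334,243). I'll enlarge those areas.

Run:
```python
import cv2,pickle,numpy as np
d=pickle.load(open("f0.pkl","rb"))
def c(n,x,y,w,h,s): return cv2.resize(d[n]["img"][y:y+h,x:x+w],None,fx=s,fy=s,interpolation=cv2.INTER_CUBIC)
# top row: top view shaker (175,120,w120,h105) x... 
a=c("top",178,122,110,100,5)[:, :]   # 550x500
cv2.imwrite("pics/a.png",a)
b=np.hstack([c("top",320,152,40,40,10),c("side",312,226,40,40,10)])
cv2.imwrite("pics/b.png",b)
cv2.imwrite("pics/c.png",c("side",212,132,106,84,7))
```

```text
(no output)
```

View pics/a.png

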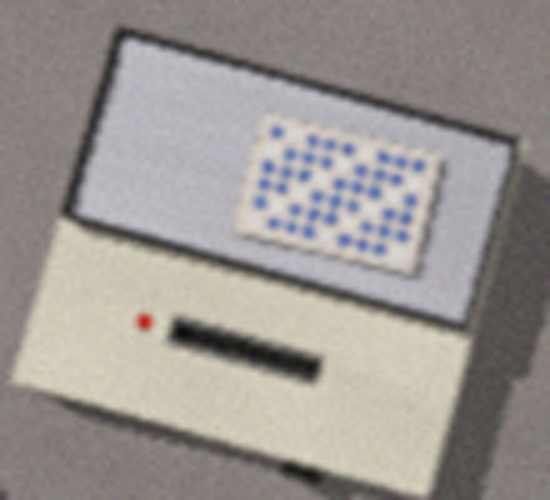

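View pics/b.png

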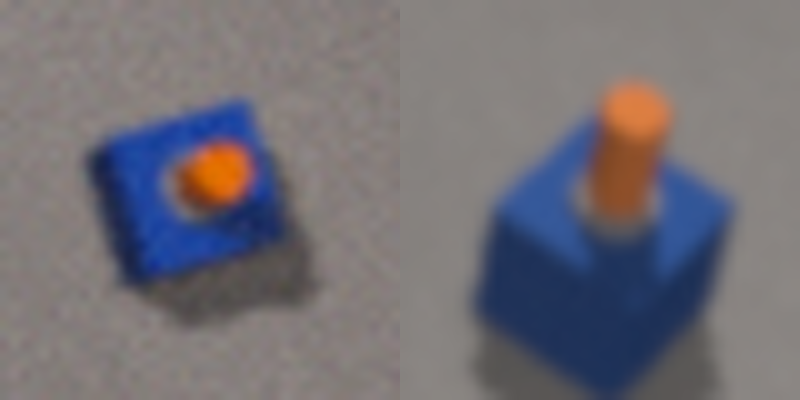

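View pics/c.png

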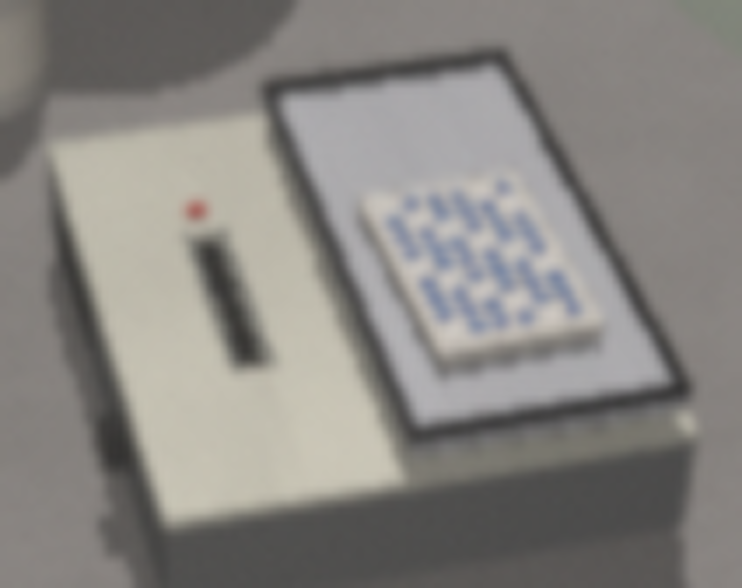

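```bash
cat > fit.py <<'E'
import pickle,numpy as np
from scipy.optimize import least_squares
d=pickle.load(open("f0.pkl","rb"))
off={"a":("top",178,122,5),"b":("top",320,152,10),"s":("side",312,226,10),"c":("side",212,132,7)}
def full(k,u,v):
    n,x,y,s=off[k]; return n,np.array([(u+.5)/s-.5+x,(v+.5)/s-.5+y])
def proj(n,P):
    f=d[n]; p=f["world_to_cam"][:3,:3]@P+f["world_to_cam"][:3,3]; q=f["K"]@p; return q[:2]/q[2]
def place(p,L):
    c,s=np.cos(p[2]),np.sin(p[2]); return np.array([p[0]+c*L[0]-s*L[1],p[1]+s*L[0]+c*L[1],L[2]])
def fit(obs,p0):
    def res(p): return np.concatenate([proj(full(k,u,v)[0],place(p,np.array(L)/1e3))-full(k,u,v)[1] for k,u,v,L in obs])
    return least_squares(res,p0,loss="soft_l1"),res
S=[("a",145,322,(-65,73,70)),("a",171,331,(-65,55,70)),("a",320,368,(-65,-55,70)),("a",12,382,(-130,150,70)),("a",433,495,(-130,-150,70)),
("a",120,28,(130,150,96)),("a",519,140,(130,-150,96)),("a",68,215,(-19,150,96)),("a",467,328,(-19,-150,96)),
("c",197,211,(-65,73,70)),("c",207,238,(-65,55,70)),("c",251,364,(-65,-55,70)),("c",50,143,(-130,150,70)),("c",163,525,(-130,-150,70)),
("c",268,88,(-19,150,96)),("c",503,50,(130,150,96)),("c",690,390,(130,-150,96)),("c",412,437,(-19,-150,96))]
H=[("b",225,172,(0,0,93)),("s",237,110,(0,0,93)),("s",219,203,(0,0,55)),
("b",108,142,(26,26,50)),("b",245,98,(26,-26,50)),("b",285,238,(-26,-26,50)),("b",133,280,(-26,26,50)),
("s",100,208,(-26,26,50)),("s",332,205,(26,-26,50))]
def show(nm,o,p0):
    f,res=fit(o,p0); print(nm,f.x.round(4)); print((res(f.x).reshape(-1,2)).round(2).tolist())
    for n in("top","side"):
        oo=[x for x in o if full(*x[:3])[0]==n]; print(n,fit(oo,f.x)[0].x.round(4))
    return f.x
if __name__=="__main__":
    p=show("shaker",S,[.6,.1,-.25])
    for n,y in("start",55),("end",-55): print(n,place(p,np.array([-65,y,70])/1e3).round(4))
    show("holder",H,[.6,-.25,.25])
    # pin-only
    print(fit(H[:3],[.6,-.25,0])[0].x, [fit([h],[.6,-.25,0])[0].x.round(4).tolist() for h in H[:3]])
E
python3 fit.py
```

```text
shaker [ 0.6063  0.0891 -0.2852]
[[0.29, -0.31], [0.05, -0.71], [0.61, 0.47], [0.31, -0.41], [-0.82, 0.49], [-1.15, -2.27], [2.54, -1.14], [-3.07, 1.44], [1.31, 2.62], [-0.12, 0.13], [-0.45, -0.77], [0.41, 0.55], [-0.41, 0.18], [0.23, -0.37], [-2.98, -1.55], [0.9, -1.22], [2.12, 0.11], [-1.68, 0.65]]
top [ 0.6063  0.0898 -0.2804]
side [ 0.6064  0.0884 -0.2887]
start [0.5594 0.1602 0.07  ]
end [0.5285 0.0546 0.07  ]
holder [ 0.6175 -0.2922  0.2695]
[[0.16, -0.11], [-0.39, -0.12], [-0.59, -0.89], [0.14, -0.46], [0.34, -0.02], [0.57, -0.11], [1.85, -0.33], [-1.32, -0.17], [0.2, -0.12]]
top [ 0.6168 -0.2903  0.2509]
side [ 0.618  -0.2939  0.288 ]
[ 0.61756472 -0.29363292  0.        ] [[0.6171, -0.2917, 0.0], [0.6181, -0.2932, 0.0], [0.6168, -0.2957, 0.0]]
```

```bash
cat > h.py <<'E'
import numpy as np, cv2
from scipy.spatial.transform import Rotation as R
from workcell import r, fingers, kinematics, optics
from fit import fit,S,place
P=fit([s for s in S if s[3][2]==70],[.606,.089,-.285])[0].x
A=place(P,np.array([-65,55,70])/1e3); B=place(P,np.array([-65,-55,70])/1e3)
u=(B-A)/np.linalg.norm(B-A)      # along the slot, away from the dot
v=np.array([-u[1],u[0],0])       # across
def ori(sgn):
    y=sgn*u; z=np.array([0,0,-1.]); return R.from_matrix(np.c_[np.cross(y,z),y,z]).as_rotvec()
def F(n=1): return np.mean([(r.pause(.02),r.get_obs()["wrist_force"])[1] for _ in range(n)],0)
E
python3 - <<'E'
from h import *
print(P,A,B,u)
pin=np.array([.6175,-.2930])
for s in(1,-1):
    for q in([*pin,.23],[*pin,.131],[*(A+.015*u)[:2],.26],[*(A+.09*u)[:2],.15]):
        j=kinematics.ik(np.array(q),ori(s)); print(s,None if j is None else np.round(j,2))
E
```

```text
[ 0.60639166  0.08962402 -0.28078227] [0.55917803 0.16048214 0.07      ] [0.52869622 0.05478985 0.07      ] [-0.27710737 -0.96083896  0.        ]
1 [-0.2   0.79  1.03  1.55 -0.71  1.21 -0.9 ]
1 [-0.09  0.81  0.77  1.63 -0.66  0.98 -0.94]
1 [-0.88  0.47  0.76  1.8  -0.37  1.02 -1.83]
1 [-0.71  0.55  0.67  1.99 -0.49  0.76 -1.6 ]
-1 [-0.02  0.65  0.63  1.54 -0.42  1.09  2.01]
-1 [ 0.09  0.73  0.44  1.61 -0.37  0.89  1.96]
-1 [-0.48  0.39  0.18  1.77 -0.08  0.99  1.02]
-1 [-0.4   0.48  0.23  1.96 -0.16  0.71  1.21]
```

Run:
```python
from h import *
o=ori(-1); pin=np.array([.6175,-.2930])
r.reach(np.array([*pin,.23]),o); fingers.grip(0.6)
r.move_straight(np.array([*pin,.131]),rate=.1)
f0=F(3); fingers.grip(0.0); s=r.get_obs(); print("grip",s["t"],s["gripper_width"],s["grip_force"],f0,F(3))
r.move_straight(np.array([*pin,.26]),rate=.08); print(F(4))
q=A+.015*u
r.move_straight(np.array([q[0],q[1],.26]),rate=.25)
r.move_straight(np.array([q[0],q[1],.07+.122+.012]),rate=.1)
r.pause(.3); b=F(10); np.save("base.npy",b); print("base",b)
import pickle
d={n:optics.grab_frame(n) for n in("top","side")}; pickle.dump(d,open("f1.pkl","wb"))
c=lambda n,x,y,w,h,s: cv2.resize(d[n]["img"][y:y+h,x:x+w],None,fx=s,fy=s,interpolation=cv2.INTER_CUBIC)
cv2.imwrite("pics/d.png",np.hstack([c("top",190,150,60,60,6),c("side",222,130,44,60,10)[:360] if 0 else c("side",215,130,60,60,6)]))
s=r.get_obs(); print(s["t"],s["eef_pos"],s["eef_rot"],o)
```

```text
grip 5.3333 0.20441147724136804 58.424166440963745 [-0.33971291  0.39788037  0.10592799] [-0.76041237  0.72440294  4.98559294]
[ 0.05050034  0.10153577 -0.70944258]
base [ 0.05318568  0.1051401  -0.79926044]
10.4167 [0.55503077 0.14610945 0.20407023] [4.39511489e-01 3.11061695e+00 1.32944872e-04] [0.43960435 3.11068359 0.        ]
```

View pics/d.png

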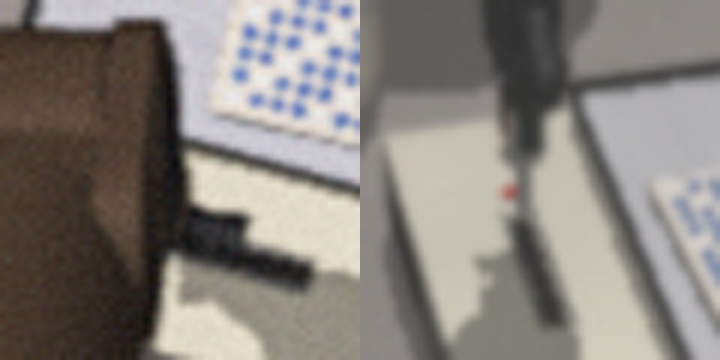

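The side crop shows the bare shaft at about (525,185) with its tip near (525,215), just past the dot and above the slot's start. I'll measure the shaft column against the slot to sub-pixel accuracy.

Run:
```python
from h import *
import pickle
from fit import proj
# average several side frames for less noise
im=np.mean([optics.grab_frame("side")["img"].astype(float) for _ in range(4)],0)
np.save("im1.npy",im)
tcp=np.array([.55503,.14611,.20407])
for h in(0,10,20,30,41.5): print(h,proj("side",tcp+[0,0,-.122+h/1e3]).round(2))
# predicted dot & slot
for n,L in("dot",(-65,73,70)),("st",(-65,55,70)),("end",(-65,-55,70)),("el",(-72,-50,70)),("er",(-58,-50,70)): print(n,proj("side",place(P,np.array(L)/1e3)).round(2))
cv2.imwrite("pics/e.png",cv2.resize(im[145:195,222:272].astype(np.uint8),None,fx=12,fy=12,interpolation=cv2.INTER_CUBIC))
```

```text
0 [241.48 164.62]
10 [241.45 162.4 ]
20 [241.42 160.15]
30 [241.38 157.89]
41.5 [241.35 155.26]
dot [239.47 161.83]
st [240.58 164.77]
end [247.87 184.07]
el [245.53 183.46]
er [249.5  182.82]
```

View pics/e.png

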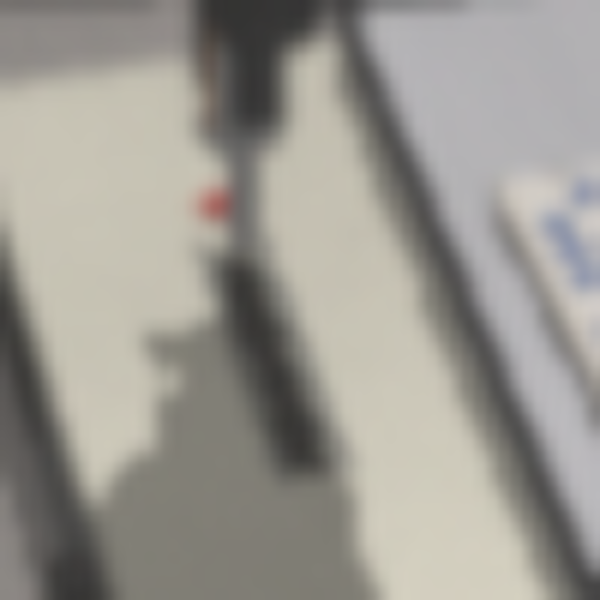

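Run:
```python
import numpy as np,pickle
im=np.load("im1.npy"); d=pickle.load(open("f0.pkl","rb"))["side"]["img"].astype(float)
for y in range(156,168): print(y,im[y,236:250].mean(1).round().astype(int))
print("slot t=0, shade")
for y in range(164,186,2): print(y,d[y,234:256].mean(1).round().astype(int))
```

```text
156 [189 181 156 124 106  96  92 100 120 151 178 187 188 188]
157 [190 188 176 151 124 106 105 122 149 170 184 188 188 188]
158 [190 190 188 176 150 116 111 138 171 183 186 188 188 189]
159 [191 191 191 184 163 122 113 141 177 187 187 188 188 188]
160 [191 190 184 172 152 118 112 141 177 187 188 188 188 189]
161 [190 186 170 144 124 109 112 140 176 187 188 189 189 189]
162 [189 183 164 133 116 107 112 141 177 187 188 189 189 189]
163 [189 186 175 156 139 114 112 140 176 187 189 189 189 189]
164 [190 186 180 175 158 122 112 135 168 184 189 189 189 189]
165 [189 182 169 161 147 116 110 129 156 181 188 190 190 189]
166 [189 182 163 138 116  96  97 120 148 178 189 190 190 190]
167 [190 186 170 133  96  72  73  99 135 168 186 190 190 189]
slot t=0, shade
164 [182 181 181 178 171 169 167 165 165 161 166 176 180 180 180 180 180 179
 179 176 160 131]
166 [182 181 179 173 155 131 114 102 103 118 142 170 180 181 181 181 180 180
 180 180 176 161]
168 [181 181 181 179 167 132  94  65  59  78 111 143 171 180 180 180 181 181
 181 182 182 177]
170 [180 180 180 181 178 162 122  81  59  64  90 122 151 175 181 181 182 183
 183 183 183 182]
172 [181 181 181 181 181 173 147 105  69  57  65  87 123 160 178 182 183 183
 184 183 184 184]
174 [183 183 182 183 183 181 168 135 100  72  61  78 108 136 167 180 183 183
 183 184 185 185]
176 [184 183 183 185 185 185 182 165 128  95  67  59  78 111 144 173 183 185
 185 186 186 186]
178 [185 185 185 186 186 187 187 179 158 124  88  63  64  90 124 155 179 185
 186 186 187 187]
180 [187 187 187 187 187 187 188 186 176 149 104  70  55  64  89 128 165 184
 187 188 188 188]
182 [188 188 188 188 188 188 188 188 187 174 138  95  66  61  80 111 139 169
 185 189 188 189]
184 [189 189 189 189 189 188 188 188 188 185 170 142 129 132 135 144 160 173
 185 188 190 189]
```

The shaft sits 0.39 px to the right of its prediction, which is about 1.4 mm across the slot. The slot itself matches its prediction. I'll correct for that offset and go in.

Run:
```python
from h import *
b=np.load("base.npy"); q=A+.015*u-.0014*v
t=r.get_obs()["t"]
r.move_straight(np.array([q[0],q[1],.204]),rate=.03); 
b=F(5); np.save("base.npy",b); z=.204
for i in range(60):
    z-= .003 if z>.174 else .0005
    r.move_straight(np.array([q[0],q[1],z]),rate=.03)
    f=F(2)-b
    if i%3==0 or np.linalg.norm(f)>1: print(round(z,4),f.round(2),round(r.get_obs()["t"],2))
    if np.linalg.norm(f)>2.5: break
    if z<.158: break
f=F(5)-b; print(z,f,f@u,f@v,r.get_obs()["eef_pos"])
```

```text
0.201 [-0.19  0.65  0.04] 11.23
0.192 [-0.27  0.48 -0.19] 12.08
0.183 [-0.42  0.42  0.08] 12.93
0.174 [-0.1  -0.43 -0.33] 13.78
0.1725 [-0.17 -0.37  0.29] 14.63
0.171 [-0.11  0.15 -0.4 ] 15.48
0.1695 [-0.4   0.17 -0.31] 16.33
0.168 [-0.07 -0.21 -0.65] 17.18
0.1675 [-0.41 -0.09  1.01] 17.47
0.167 [-0.13  1.    1.45] 17.75
0.1665 [ 0.06 -0.06  2.48] 18.03
0.166 [-0.61  1.08  3.47] 18.32
0.16599999999999995 [0.05969194 1.04978396 3.82393873] -1.025214408089704 -0.23354852907571466 [0.55376849 0.14649427 0.16609006]
```

```bash
cat > slide.py <<'E'
from h import *
b=np.load("base.npy"); s=.015; z=.166; dv=-.0014; T=lambda: r.get_obs()["t"]
def go(rate=.04):
    q=A+s*u+dv*v; r.move_straight(np.array([q[0],q[1],z]),rate=rate)
    f=F(2)-b; return np.array([f@u,f@v,f[2]])
found=False
while s<.094:
    s+=.005 if s<.029 else .002
    f=go(); print(round(s*1e3,1),round(z*1e3,1),f.round(1),round(T(),1))
    if np.abs(f).max()>9: break
    if f[2]<1.3 and s>.03:
        f=.5*f+.5*(F(4)@np.array([0,0,1])-b[2])*np.array([0,0,1])+0*f
        if f[2]<1.3:
            found=True; break
    if f[2]>5.5: z-=-.0004
    elif f[2]<2.5 and s<.032: z-=.0004
    if abs(f[1])>2: dv+=.0003*np.sign(f[1])
if found:
    for i in range(9):        # probe down 1 mm at a time
        z-=.001; f=go(); print("down",round(z*1e3,1),f.round(1),round(T(),1))
        if f[2]>5 or np.abs(f[:2]).max()>6: break
        if z<.158: break
print(s,z,dv)
np.save("st.npy",[s,z,dv])
E
python3 slide.py
```

```text
20.0 166.0 [-0.6  0.2  4.2] 18.7
25.0 166.0 [-1.3  0.3  4.1] 19.0
30.0 166.0 [-1.4 -0.1  4.3] 19.3
32.0 166.0 [-2.2 -0.3  4.8] 19.6
34.0 166.0 [-2.   0.1  4.8] 19.9
36.0 166.0 [-1.9 -0.   5.3] 20.2
38.0 166.0 [-2.  -0.9  5.1] 20.5
40.0 166.0 [-2.3 -0.5  5.1] 20.7
42.0 166.0 [-2.3 -0.3  5.3] 21.0
44.0 166.0 [-1.9 -0.2  5.1] 21.3
46.0 166.0 [-2.3 -0.3  5. ] 21.6
48.0 166.0 [-2.4 -0.   5.1] 21.9
50.0 166.0 [-1.5 -0.   5.3] 22.2
52.0 166.0 [-2.2 -0.2  4.7] 22.4
54.0 166.0 [-2.6 -0.2  5.2] 22.7
56.0 166.0 [-1.8 -0.3  5.3] 23.0
58.0 166.0 [-1.9 -0.6  5.7] 23.3
60.0 166.4 [-1.7  0.5  4.5] 23.6
62.0 166.4 [-1.2 -0.8  3.4] 23.9
64.0 166.4 [-0.4 -0.5  0.2] 24.1
down 165.4 [ 0.3 -0.5  0.9] 24.5
down 164.4 [ 1.6 -0.1  0.1] 24.8
down 163.4 [ 2.   0.2 -0.1] 25.1
down 162.4 [ 1.7 -0.3  0.7] 25.3
down 161.4 [2.3 0.1 0.7] 25.6
down 160.4 [ 2.1 -0.2  0.9] 25.9
down 159.4 [ 2.1 -0.4  1. ] 26.2
down 158.4 [2.6 0.3 0.7] 26.5
down 157.4 [ 2.7 -0.2  0.9] 26.8
0.06400000000000003 0.1574 -0.0014
```

Run:
```python
from h import *
b=np.load("base.npy"); s,z,dv=np.load("st.npy"); T=lambda: r.get_obs()["t"]
def go(rate=.03):
    q=A+s*u+dv*v; r.move_straight(np.array([q[0],q[1],z]),rate=rate)
    f=F(2)-b; return np.array([f@u,f@v,f[2]])
s+=.0008; f=go(); print("shift",f.round(1))
while z>.1495:
    z-=.001 if z>.1545 else .0005
    f=go(); print(round(z*1e3,1),f.round(1),round(T(),1))
    if f[2]>3 or np.abs(f).max()>8: break
    if abs(f[0])>1.5: s+=.0003*np.sign(f[0])
f=np.mean([F(6)-b],0); print(f@u,f@v,f[2])
np.save("st.npy",[s,z,dv]); print(s,z,r.get_obs()["gripper_width"])
im=optics.grab_frame("side")["img"]
cv2.imwrite("pics/f.png",cv2.resize(im[135:195,222:282],None,fx=10,fy=10,interpolation=cv2.INTER_CUBIC))
```

```text
shift [1.8 0.4 0.2]
156.4 [ 1.  -0.4  0.1] 27.3
155.4 [ 0.8 -0.1  0.1] 27.6
154.4 [ 1.2 -0.3 -0.2] 27.9
153.9 [ 1.  -0.1  0.2] 28.2
153.4 [1.3 0.  0. ] 28.5
152.9 [ 0.8 -0.3 -0. ] 28.7
152.4 [ 1.1 -0.1  1.5] 29.0
151.9 [ 1.3 -0.6  3.1] 29.3
0.976194644434059 -0.552474557609967 2.4127298508419446
0.06480000000000002 0.1519 0.20386329016009574
```

View pics/f.png

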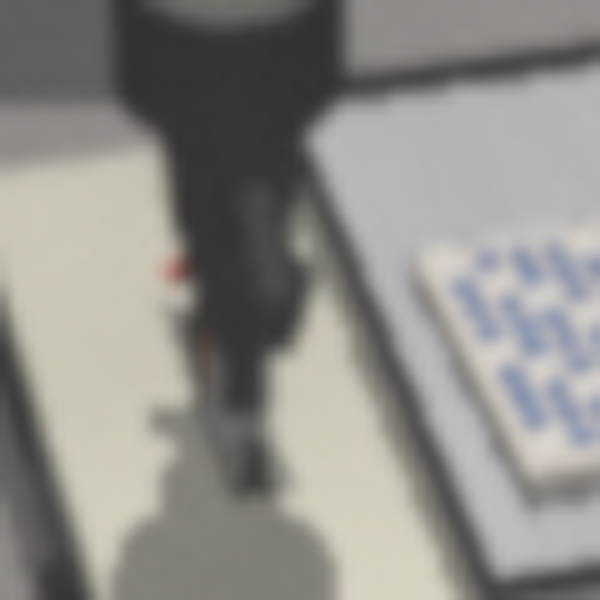

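The floor was felt 15 mm below the carriage top. The picture shows the collar down at the deck, around (235,430). Next I'll ease off the load, let go and retreat.

Run:
```python
from h import *
s,z,dv=np.load("st.npy"); q=A+s*u+dv*v
r.move_straight(np.array([q[0],q[1],z+.0003]),rate=.03)
fingers.grip(0.5); r.pause(.2); print(r.get_obs()["gripper_width"],r.get_obs()["wrist_force"])
r.move_straight(np.array([q[0],q[1],.26]),rate=.08)
r.move_straight(np.array([q[0]-.12,q[1]+.1,.30]),rate=.15)
r.pause(.3)
c=[]
for n,x,y in("side",222,140),("top",195,160):
    im=optics.grab_frame(n)["img"]; c.append(cv2.resize(im[y:y+50,x:x+50],None,fx=8,fy=8,interpolation=cv2.INTER_CUBIC))
cv2.imwrite("pics/g.png",np.hstack(c)); print(r.get_obs()["t"])
from fit import proj
p=q.copy()
for h in(.0715,.1145): p[2]=h; print(h,proj("side",p),proj("top",p))
```

```text
0.5005495759077754 [-0.43724248  0.09080992 -0.33357093]
33.4
0.0715 [244.37558353 175.59046583] [229.52574829 192.49510771]
0.1145 [244.2931866  165.91380515] [228.6612443  191.55866375]
```

View pics/g.png

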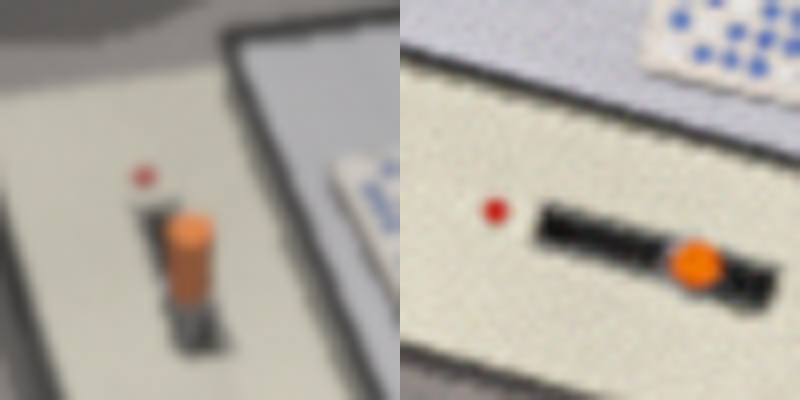

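Against an upright pin at the TCP position, the handle top sits about 10 mm too far along the slot in both views: side (245.3,168.4), top (231.6,192.7). The pin may be leaning, so I'll fit its tilt from the orange silhouettes.

```bash
cat > tilt.py <<'E'
from h import *
from fit import proj
from scipy.optimize import least_squares
s0,z0,dv0=np.load("st.npy")
W={"side":(228,150,34,40),"top":(214,176,34,34)}
def grab():
    m={}
    for n,(x,y,w,h) in W.items():
        im=np.mean([optics.grab_frame(n)["img"].astype(float) for _ in range(2)],0)[y:y+h,x:x+w]
        k=np.clip((im[...,2]-im[...,0]),0,None); k[k<45]=0
        # drop the red dot: orange has G well above B
        k[(im[...,1]-im[...,0])<12]=0
        m[n]=k
    return m
def stats(k,n):
    x,y,w,h=W[n]; gy,gx=np.mgrid[y:y+h,x:x+w]; k=(k>0)*1. if n is None else k/k.sum()
    c=np.array([(k*gx).sum(),(k*gy).sum()]); return c,np.array([(k*(gx-c[0])*(gy-c[1])).sum(),(k*(gy-c[1])**2).sum()])
def hull(n,p):
    a=np.linspace(0,2*np.pi,24,endpoint=False); s,dv,tu,tv=p
    Z=tu*u+tv*v+[0,0,1]; Z/=np.linalg.norm(Z); X=np.cross(u,Z); X/=np.linalg.norm(X); Y=np.cross(Z,X)
    tip=A+s*u+dv*v; tip[2]=.0300
    pts=[proj(n,tip+h*Z+.01*(np.cos(t)*X+np.sin(t)*Y)) for h in(.0465,.0845) for t in a]
    x,y,w,hh=W[n]; q=cv2.convexHull(((np.array(pts)-[x,y]+.5)*16-.5).astype(np.float32)).round().astype(np.int32)
    m=np.zeros((hh*16,w*16),np.uint8); cv2.fillConvexPoly(m,q,255)
    return cv2.resize(cv2.GaussianBlur(m,(0,0),12),(w,hh),interpolation=cv2.INTER_AREA).astype(float)
def run():
    m=grab(); obs={n:stats(m[n],n) for n in m}
    for p in([s0,0,0,0],[s0,0,.115,0],[s0+.01,0,0,0]):
        print(np.round(p,3),{n:np.concatenate(stats(hull(n,p),n)).round(2).tolist() for n in m})
    print("obs",{n:np.concatenate(obs[n]).round(2).tolist() for n in m},{n:int((m[n]>0).sum()) for n in m})
    for n in m: print(n); print(m[n][::2,::2].round().astype(int)) if 0 else None
if __name__=="__main__": run(); print(r.get_obs()["t"])
E
python3 tilt.py
```

```text
[0.065 0.    0.    0.   ] {'side': [244.72, 170.13, 0.07, 11.73], 'top': [229.11, 191.55, 0.41, 3.38]}
[0.065 0.    0.115 0.   ] {'side': [245.22, 171.54, -0.24, 10.93], 'top': [231.32, 192.14, -0.24, 3.1]}
[0.075 0.    0.    0.   ] {'side': [245.41, 171.89, 0.03, 11.8], 'top': [231.94, 192.32, 0.37, 3.37]}
obs {'side': [245.16, 170.72, -0.37, 9.42], 'top': [231.63, 192.53, 0.02, 2.02]} {'side': 63, 'top': 39}
side
top
33.6
```

The centroids in both views fit a lean of about 0.12 rad along the slot. The collar's edge is on the deck, and a side load left at release explains it. I'll regrip, square the pin up, centre it in the notch so there is no side force, and let go gently.

Run:
```python
from h import *
b=np.load("base.npy"); _,z0,dv=np.load("st.npy"); s=.0650; T=lambda: round(r.get_obs()["t"],2)
z=.1545
def go(rate=.03):
    q=A+s*u+dv*v; r.move_straight(np.array([q[0],q[1],z]),rate=rate)
    f=F(4)-b; return np.array([f@u,f@v,f[2]])
q=A+s*u+dv*v; fingers.grip(.75)
r.move_straight(np.array([q[0],q[1],.25]),rate=.2)
r.move_straight(np.array([q[0],q[1],z]),rate=.1)
for g in(.4,.28,0): fingers.grip(g); f=F(2)-b; print(g,(f@u).round(2),(f@v).round(2),f[2].round(2),T())
s=.0662; f=go(); print("centre",s,f.round(2),T())
for i in range(4):
    if abs(f[0])<.7: break
    s+=.0006*np.sign(f[0]); f=go(); print(s,f.round(2),T())
np.save("st2.npy",[s,z,dv])
```

```text
0.4 -0.47 0.54 0.21 36.45
0.28 -0.05 -0.16 0.93 36.75
0 0.49 -0.06 0.93 37.0
centre 0.0662 [-0.73  0.07  1.2 ] 37.32
0.06559999999999999 [ 0.35 -0.21  0.8 ] 37.63
```

Run:
```python
from h import *
import tilt
s,z,dv=np.load("st2.npy"); q=A+s*u+dv*v; T=lambda: round(r.get_obs()["t"],2)
for g in(.26,.34,.6): fingers.grip(g)
print(r.get_obs()["wrist_force"].round(2),T())
r.move_straight(np.array([q[0],q[1],.25]),rate=.09)
r.move_straight(np.array([q[0]-.12,q[1]+.1,.28]),rate=.18); r.pause(.2)
tilt.run(); print(T())
c=[]
for n,x,y in("side",222,140),("top",205,165):
    im=np.mean([optics.grab_frame(n)["img"].astype(float) for _ in range(2)],0).astype(np.uint8); c.append(cv2.resize(im[y:y+50,x:x+50],None,fx=8,fy=8,interpolation=cv2.INTER_CUBIC))
cv2.imwrite("pics/h.png",np.hstack(c)); print(T())
```

```text
[ 0.68 -0.07  1.04] 38.44
[0.065 0.    0.    0.   ] {'side': [244.72, 170.13, 0.07, 11.73], 'top': [229.11, 191.55, 0.41, 3.38]}
[0.065 0.    0.115 0.   ] {'side': [245.22, 171.54, -0.24, 10.93], 'top': [231.32, 192.14, -0.24, 3.1]}
[0.075 0.    0.    0.   ] {'side': [245.41, 171.89, 0.03, 11.8], 'top': [231.94, 192.32, 0.37, 3.37]}
obs {'side': [244.67, 169.5, 0.2, 9.9], 'top': [228.81, 191.68, 0.3, 2.21]} {'side': 60, 'top': 40}
side
top
41.08
41.28
```

View pics/h.png

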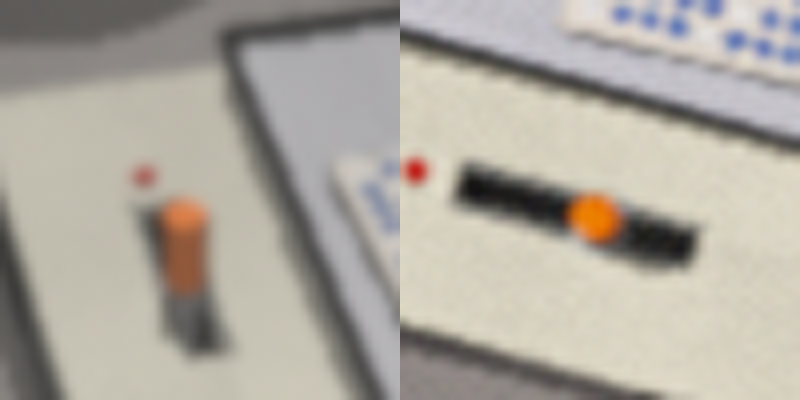

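The pin now stands upright in the slot. In the crop its handle is at (184,215) side and (594,217) top, and its centroids match the upright model with no lean. Handing in.

```bash
python3 -c "
from workcell import r
print(r.sign_off())"
```

```text
the job is handed in; nothing more can be done
None
```

The locking pin is in the carriage notch, about 65 mm from the red-dot end of the slot, standing upright with its collar down at the deck, and the job was handed in at about 41 s. On the first release it leaned along the slot by about 0.12 rad, so I regripped it, stood it upright and let go again.

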